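# Pack the last test block and snug the end stop

## Task

The block rack holds two aluminium test blocks on end and has a gap for the third, which lies on its narrow side on the bench. Stand the third block on its end in the gap too, broad face to broad face like a book beside the others, and let go of it; there is no room in the gap for fingers on its broad faces, so it has to be set down and taken again by its narrow sides. Then slide the end stop up so that all three blocks stand upright and snug between stop and wall with no play, without forcing it, and leave the bushing, the bearing and the flange hub where they are.

Things in the scene. Friction and masses are not known exactly. Their poses are not given: they have to be found in the camera images.
- rack: Aluminium rack fixed to the bench. Origin: centre of its underside, z up. Base 70 (x) x 190 (y) x 10 mm: blocks stand at z = 10 mm. Wall at the +y end: 34 mm wide, inner face at y = +75 mm, top at z = 85 mm. Two 8 mm steel guide rods along y at x = +-21 mm, tops at z = 19 mm, leave a channel 34 mm wide; both rod ends have holders 60 mm wide, top z = 28 mm. The end stop slides on the rods.
- rack_wall (a point): Foot of the wall's inner face, at x = 0, y = +75 mm, z = 10 mm in the rack.
- end_stop (a joint): Travel of the end stop in m: 0 = fully back, growing as it slides in the rack's +y direction toward the wall; range 0 to 0.060. Distance from its front face to the wall's inner face = 0.070 - value; three blocks touching take 0.048. About 1.5 N moves it, up to 6 N when it slides all three blocks; it stays where it is left. Pressing harder than 40 N on the blocks counts as forcing it.
- stop_face (a point): Middle of the end stop's front face (toward the wall), at rack z = 50 mm. The stop is an upright plate 34 mm wide, 8 mm thick, top at rack z = 85 mm, on a dark carriage 58 mm wide reaching 35 mm back from the front face, top at rack z = 28 mm. It can be pushed on the back of the plate above the carriage.
- loose_block: The block to be packed: aluminium block, 28 x 68 x 16 mm along its own x, y, z, about 80 g. Starts on the bench on its narrow 68 x 16 mm side (28 mm high), its length roughly along world y. Origin at the centre of one broad face; z points from it to the other. Either end may be down and either broad face may face the wall.
- loose_block_mid (a point): Centre of the loose block's volume.
- block_a: Block standing on end in the rack next to the wall, up to 4 mm from it: aluminium block, 28 x 68 x 16 mm along its own x, y, z, about 80 g. Same axes as the loose block (y up).
- block_a_mid (a point): Centre of block_a's volume.
- block_b: Block standing on end in the rack, next after block_a, with a few mm of gap: aluminium block, 28 x 68 x 16 mm along its own x, y, z, about 80 g. Same axes as the loose block (y up).
- block_b_mid (a point): Centre of block_b's volume; its broad face toward the end stop lies 8 mm from it. The gap from there to the end stop is 23 to 34 mm at the start.
- bushing: Bystander: turned steel bushing, 47 mm across, 50 mm high, upright on the bench. Origin at the centre of its underside.
- bearing: Bystander: ball bearing, 42 mm across, 15 mm high, flat on the bench. Origin at the centre of its underside.
- flange_hub: Bystander: dark flanged hub, 70 x 65 mm, 35 mm high, on the bench. Origin at the centre of its underside.
Things that resemble listed ones, but are neither listed nor needed, are in the scene too. What is shaped like the block_a but brown is not meant.

How it is judged:
By the outcome, as a careful person would: the job done as asked, in the order asked, and still so for the second after the job is handed in, with the robot touching nothing.
It also fails if it takes over 58 s, if anything falls off the work surface, if the arm or the gripper's body presses on something with over 40 N, if the wrist force passes 120 N, or if a joint passes its speed limit or range.

## Robot

A 6-joint arm with a two-finger parallel gripper is mounted at the origin on a cart in front of the work surface, level with it; the furniture and walls round the work are solid. World frame = base frame: x ahead of the robot, y to its left, z up, the work surface at z = 0. Lengths are in mm, angles in rad, forces in N, time in s.
With the tool pointing down it reaches from about 350 to 975 mm from the base axis. Payload 7.1 kg.
Tool frame: the origin (TCP) lies between the finger pads; the fingertips stand 19 mm ahead of it and the grasp point (between the pads) is the TCP (ctrl.tcp_to_tips is the distance from the TCP to the fingertips, in mm); z points along the fingers, y is the line along which they close (so a half turn about z gives the same grasp; the last joint's range is limited). The gripper opens to 88 mm and grips with 3 to 60 N. Pads are 20 mm wide; open, the fingers measure 115 mm over their backs; the gripper's body (75 mm by 178 mm) begins 61 mm behind the grasp point.
Start: joints at [-1.323, 0.423, 1.63, -0, 1.089, -0.019], TCP at [164.797, -602.865, 241.675] pointing down, gripper open.
Joint ranges: [-3, 3], [-0.9, 2.11], [0.09, 2.58], [-1.31, 4.45], [0.11, 2.69], [-2.54, 2.54]. Speed limits (rad/s): [2.39, 2.39, 3.01, 3.14, 3.14, 3.14].

## Interface

Orientations are given as a rotation vector (axis times angle).
In Python, from workcell import status, optics, ctrl gives the robot as it stands. The module is installed in compiled form; this text tells all that it offers.
- The arm moves only by the shell command python3 -m inch 'ROWS'. ROWS is JSON, a list that holds one entry, the list of rows, each a list of 7 numbers: the shift along the tool's x, y, z in mm, then the turn, a rotation vector about the tool's x, y, z in rad, then the opening in per cent of the stroke, from 0 (shut) to 100 (fully open). A call has 1 to 20 rows; each row is the pose to reach, as a shift and turn from the pose commanded when the call began, along the tool's axes at that moment; what a row does not reach only later rows make up. A row lasts 1/10 s, in which the tool goes at most 50 mm and 8.59 degrees, less where a joint would pass 70% of its speed; a pose out of reach is approached as far as the arm can. A call with a gripper value outside its range is refused whole. The fingers move at their own pace and stop on an object; the grip force is fixed at half the most. Time passes only in rows, so rows that repeat a pose let the fingers close. It gives the time, the measured TCP pose, the force, the opening and the grip force at its end, in the units of the state.
- status.get_obs(): the state, without advancing time (a new reading comes with each control period).
- optics.get_image(name): name is "scene" or "top"; returns a dict with "frame" (480x640x3 uint8, red, green, blue), "fx", "fy", "cx", "cy" (pixels), "rvec" (rotation vector, rad) and "tvec" (3), from world to camera coordinates, as OpenCV has them. Camera axes: x right, y down, z forward; pixel columns grow to the right and rows downward; lengths in mm; the calibration is good to about 2 mm. A picture is of the moment at which its call begins. There is no depth.
- ctrl.close_job(): hands the job in; it is judged then, once.
The state is a dict: "t": time; "qpos": joint angles; "qvel": joint speeds; "joint_torque": joint torques, N m; "ee_pos": TCP position; "orientation": TCP orientation; "ft_force": force on the tool from outside, world axes, zero at the start; "moment": the same for the moment, N m; "width": finger opening in mm; "grasp_force": force on a finger pad.
Only numpy, scipy, OpenCV 4.12 (cv2) and the standard library are available. Lean on these libraries where they do the work, as an engineer would, in place of code of your own. Each camera call takes 0.05 s, during which the arm holds its last target. There are 200 camera calls.

## Working session

There is one attempt and no reset: what is moved stays moved. The work goes in short steps, Python scripts to look and compute and a shell command to move; the robot and the scene stay as the last step left them, time stands still between calls to the robot, and variables do not carry over. Pictures are saved under pics/ and viewed, at most 10 in all, crops included, and the job is handed in when it is done.

```bash
mkdir -p pics; python3 - <<'E'
from workcell import status, optics, ctrl
import cv2,numpy as np,pickle
for n in("scene","top"):
    d=optics.get_image(n); cv2.imwrite(f"pics/{n}0.png",d["frame"][:,:,::-1]); pickle.dump(d,open(f"{n}0.pkl","wb"))
    R=cv2.Rodrigues(np.array(d["rvec"],float))[0]; print(n,d["fx"],d["fy"],d["cx"],d["cy"],-R.T@np.array(d["tvec"]).ravel(), R.round(3).tolist())
o=status.get_obs(); print(o)
E
```

```text
scene 455.30069011449604 455.30069011449604 318.5974788344291 240.53908957695361 [  84.30230993 -570.12936542  426.30445907] [[0.812, -0.584, -0.015], [-0.262, -0.342, -0.902], [0.522, 0.736, -0.431]]
top 601.8482303151909 601.8482303151909 318.2719895266534 235.83582416208003 [ 439.34158166   30.60191257 1457.5436938 ] [[-0.027, -0.999, -0.023], [-0.998, 0.029, -0.062], [0.063, 0.021, -0.998]]
{'t': 0.1, 'qpos': array([-1.32299425e+00,  4.23770980e-01,  1.63063057e+00,  2.09756020e-05,
        1.08860989e+00, -1.90034286e-02]), 'qvel': array([ 1.88840496e-05, -4.41966715e-03, -1.68993938e-03, -4.31813440e-04,
        4.20039527e-04,  6.22058389e-04]), 'joint_torque': array([ 4.00089466e-04, -5.45614707e+01, -2.74324107e+01,  6.45833812e-02,
        1.88314926e-02, -2.47249363e-05]), 'ee_pos': array([ 164.6889814 , -602.40020812,  240.96864452]), 'orientation': array([-3.11228267e+00, -4.17652230e-01,  2.25305793e-04]), 'ft_force': array([ 0.06539816, -0.09687748,  0.02627993]), 'moment': array([-0.00110461,  0.02326782, -0.00531543]), 'grasp_force': 0.0, 'width': 88.06738249373613}
```

View pics/scene0.png

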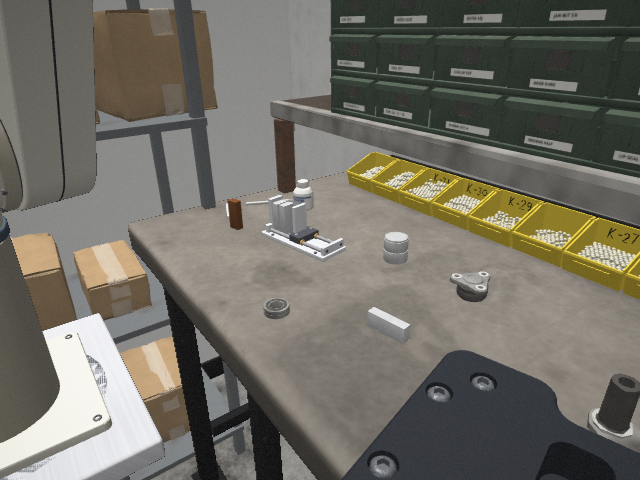

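View pics/top0.png

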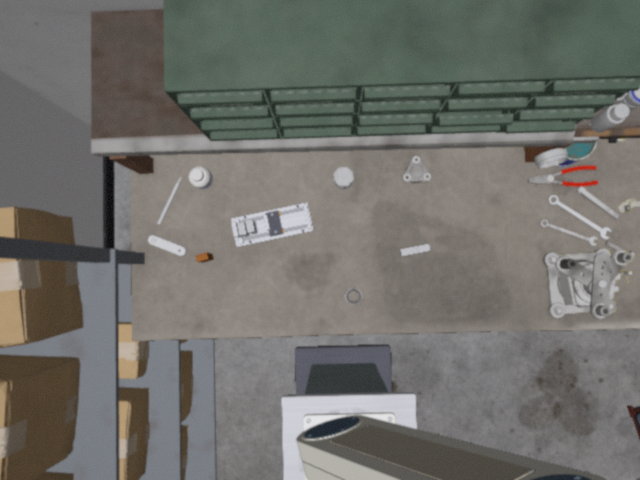

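The scene view shows the loose block at about (388,324), the rack at (303,235) and the brown decoy at (235,214). The top view shows the rack at (271,224) with the wall to the left, the loose block at (415,250), the bearing at (354,296), the bushing at (343,177) and the hub at (417,170). I'll enlarge both.

```bash
cat > h.py <<'E'
import cv2,numpy as np,pickle
def load(n): return pickle.load(open(n+".pkl","rb"))
def grab(n,tag):
    from workcell import optics
    d=optics.get_image(n); pickle.dump(d,open(f"{n}{tag}.pkl","wb")); return d
def cam(d):
    K=np.array([[d["fx"],0,d["cx"]],[0,d["fy"],d["cy"]],[0,0,1.]])
    return K,cv2.Rodrigues(np.array(d["rvec"],float))[0],np.array(d["tvec"],float).ravel()
def ray(d,u,v):
    K,R,t=cam(d); r=R.T@np.linalg.solve(K,[u,v,1.]); return -R.T@t,r
def onz(d,u,v,z):
    c,r=ray(d,u,v); return c+r*(z-c[2])/r[2]
def proj(d,p):
    K,R,t=cam(d); q=K@(R@np.array(p,float)+t); return q[:2]/q[2]
def tri(d1,p1,d2,p2):
    A=[];b=[]
    for d,p in((d1,p1),(d2,p2)):
        c,r=ray(d,*p); r/=np.linalg.norm(r); M=np.eye(3)-np.outer(r,r); A.append(M);b.append(M@c)
    return np.linalg.solve(sum(A),sum(b))
def crop(d,x,y,w,h,s):
    return cv2.resize(d["frame"][y:y+h,x:x+w,::-1],None,fx=s,fy=s,interpolation=cv2.INTER_CUBIC)
E
python3 - <<'E'
from h import *
t=load("top0");s=load("scene0")
a=crop(t,225,195,96,56,8); b=crop(s,255,190,100,75,4); c=crop(t,395,237,40,26,8);e=crop(s,360,300,60,48,6)
im=np.zeros((600,800,3),np.uint8)
im=np.zeros((600,800,3),np.uint8); a=cv2.resize(a,(576,336))  # 6x
im[:336,:576]=a; im[:208,580:]=c[:,:220]; cc=crop(t,398,238,36,24,6); im[:208,580:]=0; im[:144,580:796]=cc
b=crop(s,258,192,96,66,4); im[336:600,:384]=b; e=crop(s,360,302,58,44,6); im[336:600,400:748]=e
cv2.imwrite("pics/c1.png",im)
E
```

```text
(no output)
```

View pics/c1.png

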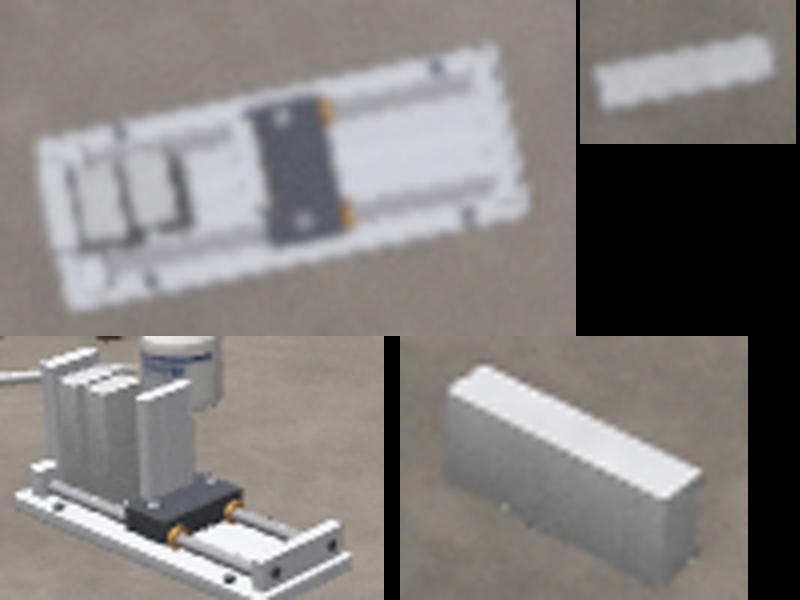

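The crop shows the rack base corners in the top view at (37,138), (497,45), (530,215) and (70,308) in the 6x panel. The stop plate stands on the dark carriage, with blocks a and b beside the wall. The loose block's top face corners are clear in the scene panel.

```bash
python3 - <<'E'
from h import *
t=load("top0");s=load("scene0")
f=lambda x,y,x0,y0,k:((x+.5)/k-.5+x0,(y+.5)/k-.5+y0)
# rack base
C=[f(*p,225,195,6) for p in((37,138),(497,45),(530,215),(70,308))]
P=np.array([onz(t,*c,10)[:2] for c in C]); print("base",P.round(1),"ctr",P.mean(0))
print("len",np.linalg.norm(P[0]-P[1]),np.linalg.norm(P[3]-P[2]),np.linalg.norm(P[0]-P[3]))
yd=(P[0]+P[3]-P[1]-P[2]); yaw=np.arctan2(-yd[0],yd[1]); print("yaw",yaw)
ctr=P.mean(0);Rr=np.array([[np.cos(yaw),-np.sin(yaw)],[np.sin(yaw),np.cos(yaw)]])
rk=lambda p:(Rr.T@(p[:2]-ctr)).round(1)
# scene: base corners at z=10
for nm,p,z in(("baseL",(15,493),10),("baseR",(352,555),10),("wall top L",(42,362),85),("wall top R",(97,350),85),
  ("a topL",(62,380),78),("b topL near",(108,394),78),("b topR",(138,381),78),("plate topL front",(137,396),85),("plate near L",(145,402),85),("plate topR",(190,383),85)):
    w=onz(s,*f(p[0],p[1]-336,258,192,4),z); print(nm,w.round(1),rk(w))
for nm,p in(("a",(78,168)),("a",(120,165)),("b",(127,150)),("bR",(178,165)),("b",(185,228))):
    w=onz(t,*f(*p,225,195,6),78);print("top",nm,rk(w))
for nm,p in(("carr back",(325,100)),("carr back",(350,228)),("carr fr",(250,107)),("carr fr",(272,243))):
    w=onz(t,*f(*p,225,195,6),28);print("top",nm,rk(w))
# loose
L=np.array([onz(s,*f(p[0]-400,p[1]-336,360,302,6),28)[:2] for p in((449,388),(487,366),(703,472),(665,498))]);print("loose scene",L.round(1),L.mean(0))
d=(L[3]+L[2]-L[0]-L[1]);print("len",np.linalg.norm(d)/2,"w",np.linalg.norm(L[1]-L[0]),"dir",np.arctan2(d[1],d[0]))
T=np.array([onz(t,*f(p[0]-580,p[1],398,238,6),28)[:2] for p in((596,68),(768,35),(774,75),(603,108))]);print("loose top",T.round(1),T.mean(0))
d=(T[1]+T[2]-T[0]-T[3]);print(np.linalg.norm(d)/2,np.linalg.norm(T[0]-T[3]),np.arctan2(d[1],d[0]))
for n,p in (("bearing",(354,296)),("bush",(343,177)),("hub",(417,170)),("bottle",(200,177)),("brown",(204,257))): print(n,onz(t,*p,20).round(0))
E
```

```text
base [[581.1 271.6]
 [613.3  84.8]
 [544.2  73.3]
 [512.  259.5]] ctr [562.6568109  172.28271994]
len 189.54500663200758 188.94737172752346 70.13173349414238
yaw 0.17074444329703434
baseL [516.7 260.1  10. ] [-30.4  94.3]
baseR [616.8  85.   10. ] [ 38.5 -95.2]
wall top L [535.8 253.9  85. ] [-12.6  85. ]
wall top R [569.5 251.8  85. ] [20.3 77.2]
a topL [539.5 239.6  78. ] [-11.4  70.3]
b topL near [548.1 206.5  78. ] [-8.5 36.2]
b topR [571.1 213.   78. ] [15.3 38.7]
plate topL front [549.1 179.2  85. ] [-12.2   9.1]
plate near L [547.8 169.6  85. ] [-15.1  -0.2]
plate topR [581.4 177.9  85. ] [19.4  2.4]
top a [12.1 71.3]
top a [10.  55.3]
top b [15.1 51.5]
top bR [ 5.5 33.3]
top b [-18.8  35.3]
top carr back [ 24.8 -23.6]
top carr back [-27.3 -23.5]
top carr fr [28.1  6.2]
top carr fr [-27.   8.]
loose scene [[ 481.9 -136.5]
 [ 496.4 -134.9]
 [ 507.4 -200.6]
 [ 492.5 -202.5]] [ 494.53683721 -168.6521146 ]
len 66.76319657216604 w 14.554980883467989 dir -1.4080762066565975
loose top [[ 492.9 -133. ]
 [ 504.1 -201.2]
 [ 488.2 -202.9]
 [ 477.1 -135.2]] [ 490.566031   -168.09662538]
68.8367521742298 16.01606586727249 -1.4085758996296656
bearing [384. -20.  20.]
bush [670.  -3.  20.]
hub [ 682. -181.   20.]
bottle [681. 343.  20.]
brown [487. 336.  20.]
```

```bash
cat >> h.py <<'E'
from scipy.spatial.transform import Rotation as Ro
def Rtool(yaw,tilt):
    """tool y at world angle yaw; tool z down, tilted by `tilt` toward v (left of u)."""
    u=np.array([np.cos(yaw),np.sin(yaw),0]);v=np.array([-u[1],u[0],0]);k=np.array([0,0,1.])
    z=np.sin(tilt)*v-np.cos(tilt)*k; return np.column_stack([np.cross(u,z),u,z])
def rel(p,R):
    from workcell import status
    o=status.get_obs(); R0=Ro.from_rotvec(o["orientation"]).as_matrix()
    print("shift",(R0.T@(np.array(p)-o["ee_pos"])).round(1),"turn",Ro.from_matrix(R0.T@R).as_rotvec().round(3),"| t",round(o["t"],2),"at",o["ee_pos"].round(1),"q",o["qpos"].round(2),"F",o["ft_force"].round(1),"w",round(o["width"],1),"g",round(o["grasp_force"],1))
E
python3 - <<'E'
from h import *
y=.163;v=np.array([-np.sin(y),np.cos(y),0]);b=np.array([492.5,-168.4,0])
rel(b-8*v+[0,0,130],Rtool(y,np.pi/4))
E
```

```text
shift [ 429.8 -324.1  111.4] turn [ 0.573  0.636 -1.385] | t 0.1 at [ 164.7 -602.4  241. ] q [-1.32  0.42  1.63  0.    1.09 -0.02] F [ 0.1 -0.1  0. ] w 88.1 g 0.0
```

```bash
python3 -m inch '[[[429.8,-324.1,111.4,0.573,0.636,-1.385,100],[429.8,-324.1,111.4,0.573,0.636,-1.385,100],[429.8,-324.1,111.4,0.573,0.636,-1.385,100],[429.8,-324.1,111.4,0.573,0.636,-1.385,100],[429.8,-324.1,111.4,0.573,0.636,-1.385,100],[429.8,-324.1,111.4,0.573,0.636,-1.385,100],[429.8,-324.1,111.4,0.573,0.636,-1.385,100],[429.8,-324.1,111.4,0.573,0.636,-1.385,100],[429.8,-324.1,111.4,0.573,0.636,-1.385,100],[429.8,-324.1,111.4,0.573,0.636,-1.385,100],[429.8,-324.1,111.4,0.573,0.636,-1.385,100],[429.8,-324.1,111.4,0.573,0.636,-1.385,100],[429.8,-324.1,111.4,0.573,0.636,-1.385,100],[429.8,-324.1,111.4,0.573,0.636,-1.385,100],[429.8,-324.1,111.4,0.573,0.636,-1.385,100]]]'
python3 - <<'E'
from h import *
y=.163;v=np.array([-np.sin(y),np.cos(y),0]);b=np.array([492.5,-168.4,0])
rel(b-8*v+[0,0,23.5],Rtool(y,np.pi/4))
a=crop(grab("scene",1),250,140,300,225,2.6)
d=grab("top",1); c=crop(d,380,200,120,120,5)
cv2.imwrite("pics/s1.png",a); cv2.imwrite("pics/t1.png",c)
E
```

```text
t: 1.6
ee_pos: [493.4, -178.2, 130.8]
orientation: [-1.598, -1.877, -0.66]
ft_force: [0.2, 0.8, 0.5]
width: 87.9
grasp_force: 0.0
shift [-74.5   0.6  77.3] turn [ 0.002  0.002 -0.002] | t 1.6 at [ 493.4 -178.2  130.8] q [-0.64  0.71  1.66  0.52  1.42 -1.06] F [0.2 0.8 0.5] w 87.9 g 0.0
```

View pics/s1.png

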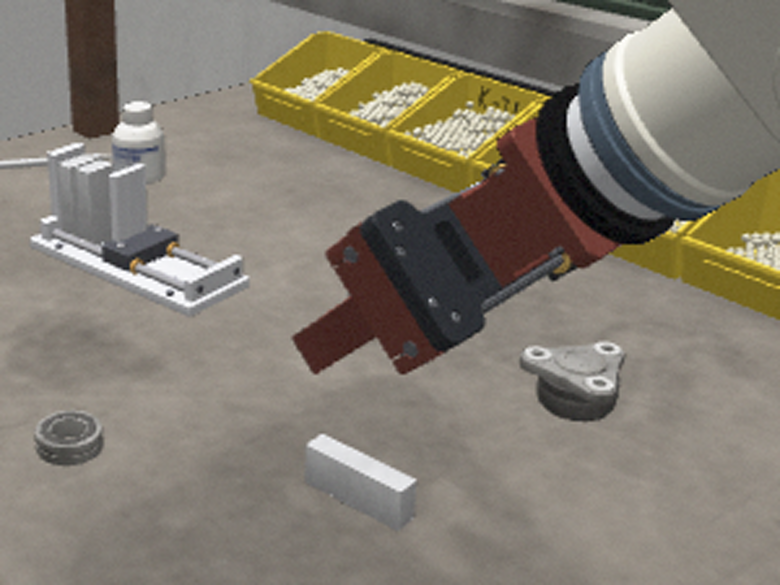

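The tilted gripper hangs above the loose block: the near fingertip is at (305,355) in the crop and the block at (360,480). I'm descending to grip.

```bash
python3 -m inch '[[[-35,0.6,36,0,0,0,100],[-60,0.6,62,0,0,0,100],[-71,0.6,73,0,0,0,100],[-74.5,0.6,77,0,0,0,100],[-74.5,0.6,77,0,0,0,100],[-74.5,0.6,77,0,0,0,100],[-74.5,0.6,77,0,0,0,0],[-74.5,0.6,77,0,0,0,0],[-74.5,0.6,77,0,0,0,0],[-74.5,0.6,77,0,0,0,0],[-74.5,0.6,77,0,0,0,0],[-74.5,0.6,77,0,0,0,0],[-74.5,0.6,77,0,0,0,0],[-74.5,0.6,77,0,0,0,0],[-74.5,0.6,77,0,0,0,0],[-74.5,0.6,77,0,0,0,0]]]'
python3 - <<'E'
from h import *
rel([492.5,-176,123],Rtool(.163,np.pi/4))
E
```

```text
t: 3.3
ee_pos: [494.2, -175.2, 23.1]
orientation: [-1.595, -1.878, -0.66]
ft_force: [-1.0, 0.1, 0.0]
width: 15.9
grasp_force: 30.0
shift [ 70.2  -1.8 -71.1] turn [ 0.     0.001 -0.   ] | t 3.3 at [ 494.2 -175.2   23.1] q [-0.64  0.88  1.65  0.54  1.28 -1.14] F [-1.   0.1  0. ] w 15.9 g 30.0
```

```bash
python3 -m inch '[[[15,0,-15,0,0,0,0],[35,0,-35,0,0,0,0],[55,0,-55,0,-0.05,0,0],[63.6,0,-63.6,0,-0.15,0,0],[63.6,0,-63.6,0,-0.27,0,0],[63.6,0,-63.6,0,-0.4,0,0],[63.6,0,-63.6,0,-0.53,0,0],[63.6,0,-63.6,0,-0.66,0,0],[63.6,0,-63.6,0,-0.79,0,0],[63.6,0,-63.6,0,-0.92,0,0],[63.6,0,-63.6,0,-1.05,0,0],[63.6,0,-63.6,0,-1.18,0,0],[63.6,0,-63.6,0,-1.31,0,0],[63.6,0,-63.6,0,-1.43,0,0],[63.6,0,-63.6,0,-1.52,0,0],[63.6,0,-63.6,0,-1.571,0,0],[63.6,0,-63.6,0,-1.571,0,0],[63.6,0,-63.6,0,-1.571,0,0]]]'
python3 - <<'E'
from h import *
rel([494.2,-175.2,50],Rtool(.163,-np.pi/4))
a=crop(grab("scene",2),300,200,150,150,4)
cv2.imwrite("pics/s2.png",a)
E
```

```text
t: 5.1
ee_pos: [494.2, -174.6, 112.7]
orientation: [1.594, 1.879, -0.66]
ft_force: [0.0, -0.6, -0.5]
width: 15.4
grasp_force: 30.0
shift [43.9 -0.  44.8] turn [-0.001 -0.001  0.001] | t 5.1 at [ 494.2 -174.6  112.7] q [ 0.03  0.58  2.09 -1.23  0.84  0.91] F [ 0.  -0.6 -0.5] w 15.4 g 30.0
```

View pics/s2.png

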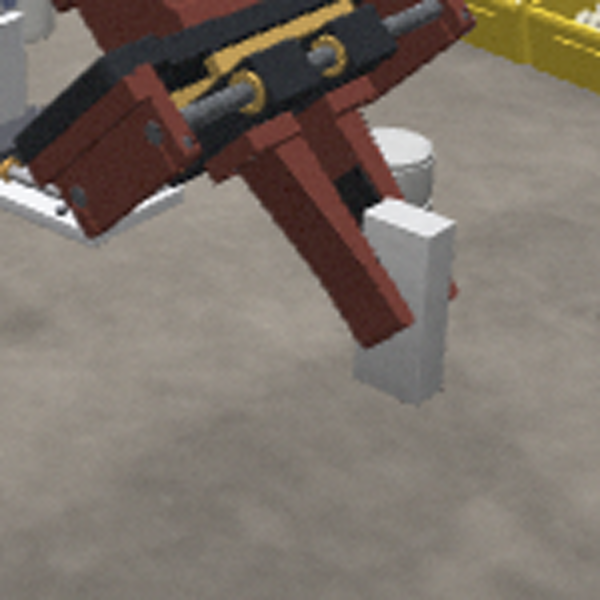

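The crop shows the block hanging upright, top at (410,215) and bottom end at (400,390), with the gripper leaning behind it. q4 is near its limit, so I'll set the block down about 70 mm farther out, where the forearm is flatter.

```bash
python3 -m inch '[[[0,12,0,0,0,0,0],[0,35,0,0,0,0,0],[5,58,5,0,0,0,0],[18,70,18,0,0,0,0],[32,70,32,0,0,0,0],[40,70,41,0,0,0,0],[44,70,44.8,0,0,0,0],[44,70,44.8,0,0,0,0],[44,70,44.8,0,0,0,0]]]'
python3 - <<'E'
from h import *
rel([563.3,-163.5,42],Rtool(.163,-np.pi/4))
E
```

```text
t: 6.05
ee_pos: [563.6, -164.6, 50.9]
orientation: [1.594, 1.876, -0.661]
ft_force: [-0.6, 0.2, -1.3]
width: 15.8
grasp_force: 30.0
shift [ 7.1 -0.1  5.4] turn [-0.     0.001 -0.001] | t 6.05 at [ 563.6 -164.6   50.9] q [ 0.05  0.75  1.93 -1.24  0.84  0.93] F [-0.6  0.2 -1.3] w 15.8 g 30.0
```

```bash
python3 -m inch '[[[2.5,0,2.5,0,0,0,0],[4,0,4,0,0,0,0],[5,0,5,0,0,0,0],[5.6,0,5.6,0,0,0,0],[5.6,0,5.6,0,0,0,0]]]'; python3 -m inch '[[[0.7,0,0.7,0,0,0,0],[0.7,0,0.7,0,0,0,0]]]';python3 -m inch '[[[0.7,0,0.7,0,0,0,0],[0.7,0,0.7,0,0,0,0]]]'
```

```text
t: 6.55
ee_pos: [563.4, -164.3, 42.3]
orientation: [1.593, 1.876, -0.661]
ft_force: [-0.3, -0.6, -0.3]
width: 15.7
grasp_force: 30.0
t: 6.75
ee_pos: [563.4, -164.4, 41.3]
orientation: [1.593, 1.876, -0.661]
ft_force: [1.3, 0.6, -1.0]
width: 15.7
grasp_force: 30.0
t: 6.95
ee_pos: [563.5, -164.4, 41.1]
orientation: [1.593, 1.875, -0.662]
ft_force: [-1.7, 3.2, 5.7]
width: 16.0
grasp_force: 30.0
```

```bash
python3 -m inch '[[[0.2,0,0.2,0,0,0,0],[0.2,0,0.2,0,0,0,0],[0.2,0,0.2,0,0,0,25],[0.2,0,0.2,0,0,0,40],[0.2,0,0.2,0,0,0,60],[0.2,0,0.2,0,0,0,100],[0.2,0,0.2,0,0,0,100],[0.2,0,0.2,0,0,0,100],[0.2,0,0.2,0,0,0,100],[0,0,-15,0,0,0,100],[0,0,-45,0,0,0,100],[0,0,-95,0,0,0,100],[0,0,-140,0,0,0,100],[0,0,-170,0,0,0,100],[0,0,-170,0,0,0,100]]]'
python3 - <<'E'
from h import *
s=grab("scene",3);t=grab("top",3)
rel([563.3,-163.5,150],Rtool(.163-np.pi/2,0))
u0,v0=proj(s,[563,-160,34]).astype(int); print(u0,v0)
cv2.imwrite("pics/s3.png",crop(s,u0-60,v0-60,120,110,5)); 
u0,v0=proj(t,[563,-160,68]).astype(int); print(u0,v0)
cv2.imwrite("pics/t3.png",crop(t,u0-20,v0-20,40,40,10))
E
```

```text
t: 8.45
ee_pos: [545.5, -42.4, 163.8]
orientation: [1.591, 1.876, -0.652]
ft_force: [0.2, -0.6, 0.1]
width: 87.7
grasp_force: 0.0
shift [-77.1  -0.3  92.7] turn [0.616 0.613 1.483] | t 8.55 at [544. -45. 161.] q [ 0.28  0.55  1.92 -0.95  1.04  0.77] F [-0.1 -1.  -0.7] w 88.0 g 0.0
416 296
412 217
```

View pics/s3.png

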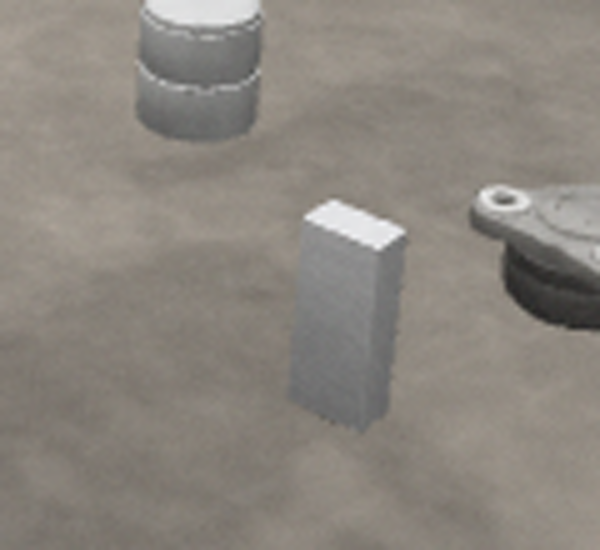

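View pics/t3.png

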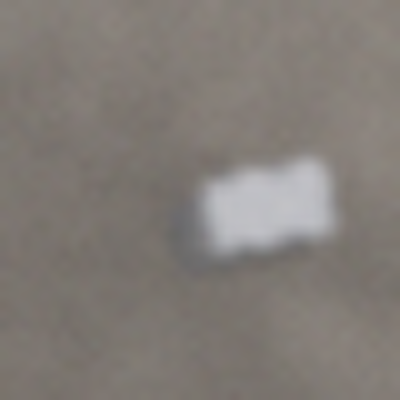

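The block stands alone on its end. Its top face is centred at about (355,225) in the scene crop and (271,205) in the top crop.

```bash
python3 - <<'E'
from h import *
s=load("scene3");t=load("top3")
f=lambda x,y,x0,y0,k:((x+.5)/k-.5+x0,(y+.5)/k-.5+y0)
print(onz(s,*f(355,225,356,236,5),68).round(1),onz(t,*f(270,206,392,197,10),68).round(1))
T=np.array([onz(t,*f(*p,392,197,10),68)[:2] for p in((204,184),(326,158),(336,232),(214,254))]);print(T.round(1),T.mean(0))
S=np.array([onz(s,*f(*p,356,236,5),68)[:2] for p in((304,220),(333,200),(406,233),(377,250))]);print(S.round(1),S.mean(0))
for M in(T,S): d=M[1]-M[0]+M[2]-M[3] if M is T else M[2]-M[1]+M[3]-M[0]; print(np.arctan2(d[1],d[0]))
E
```

```text
[ 566.7 -174.    68. ] [ 563.6 -173.2   68. ]
[[ 569.2 -158.2]
 [ 574.4 -186.5]
 [ 557.1 -188.2]
 [ 552.9 -159.9]] [ 563.38846244 -173.21001474]
[[ 556.5 -162.5]
 [ 572.8 -159.4]
 [ 575.4 -186.6]
 [ 560.8 -188. ]] [ 566.39650255 -174.13067041]
-1.4049366081722563
-1.4405818496933571
```

```bash
python3 - <<'E'
from h import *
rel([565,-173.3,150],Rtool(.163-np.pi/2,0))
E
```

```text
shift [-84.1  -0.3  99.8] turn [0.616 0.613 1.483] | t 8.55 at [544. -45. 161.] q [ 0.28  0.55  1.92 -0.95  1.04  0.77] F [-0.1 -1.  -0.7] w 88.0 g 0.0
```

```bash
python3 -m inch '[[[-84.1,-0.3,99.8,0.616,0.613,1.483,100],[-84.1,-0.3,99.8,0.616,0.613,1.483,100],[-84.1,-0.3,99.8,0.616,0.613,1.483,100],[-84.1,-0.3,99.8,0.616,0.613,1.483,100],[-84.1,-0.3,99.8,0.616,0.613,1.483,100],[-84.1,-0.3,99.8,0.616,0.613,1.483,100],[-84.1,-0.3,99.8,0.616,0.613,1.483,100],[-84.1,-0.3,99.8,0.616,0.613,1.483,100],[-84.1,-0.3,99.8,0.616,0.613,1.483,100],[-84.1,-0.3,99.8,0.616,0.613,1.483,100],[-84.1,-0.3,99.8,0.616,0.613,1.483,100],[-84.1,-0.3,99.8,0.616,0.613,1.483,100],[-84.1,-0.3,99.8,0.616,0.613,1.483,100],[-84.1,-0.3,99.8,0.616,0.613,1.483,100],[-84.1,-0.3,99.8,0.616,0.613,1.483,100],[-84.1,-0.3,99.8,0.616,0.613,1.483,100]]]'
python3 - <<'E'
from h import *
rel([565,-173.3,52],Rtool(.163-np.pi/2,0))
E
```

```text
t: 10.15
ee_pos: [564.7, -173.7, 149.1]
orientation: [3.131, 0.255, -0.003]
ft_force: [-0.1, 0.6, 0.1]
width: 87.5
grasp_force: 0.0
shift [ 0.6 -0.4 97.1] turn [ 0.001  0.002 -0.001] | t 10.15 at [ 564.7 -173.7  149.1] q [-0.32  0.49  1.77 -0.    0.88  1.09] F [-0.1  0.6  0.1] w 87.5 g 0.0
```

```bash
python3 -m inch '[[[0.6,-0.4,30,0,0,0,100],[0.6,-0.4,60,0,0,0,90],[0.6,-0.4,85,0,0,0,80],[0.6,-0.4,97,0,0,0,70],[0.6,-0.4,97,0,0,0,60],[0.6,-0.4,97,0,0,0,50],[0.6,-0.4,97,0,0,0,42],[0.6,-0.4,97,0,0,0,38],[0.6,-0.4,97,0,0,0,35],[0.6,-0.4,97,0,0,0,32],[0.6,-0.4,97,0,0,0,20],[0.6,-0.4,97,0,0,0,0],[0.6,-0.4,97,0,0,0,0],[0.6,-0.4,97,0,0,0,0],[0.6,-0.4,97,0,0,0,0]]]'
python3 - <<'E'
from h import *
y=.171;ctr=np.array([564.4,172.2]);p=ctr+20.5*np.array([-np.sin(y),np.cos(y)]); print(p)
rel([565,-173.3,152],Rtool(y,0))
E
```

```text
t: 11.65
ee_pos: [565.4, -173.7, 53.0]
orientation: [3.131, 0.253, -0.001]
ft_force: [-0.7, 0.8, 6.4]
width: 27.7
grasp_force: 30.0
[560.91155909 192.40100938]
shift [ -0.4  -0.4 -99. ] turn [-0.000e+00  1.000e-03 -1.581e+00] | t 11.65 at [ 565.4 -173.7   53. ] q [-0.32  0.64  1.8  -0.    0.7   1.09] F [-0.7  0.8  6.4] w 27.7 g 30.0
```

```bash
python3 -m inch '[[[0,0,-10,0,0,0,0],[0,0,-30,0,0,0,0],[0,0,-60,0,0,0,0],[2,-15,-90,0,0,0,0],[7,-45,-112,0,0,-0.13,0],[12,-80,-112,0,0,-0.27,0],[17,-115,-112,0,0,-0.41,0],[22,-150,-112,0,0,-0.55,0],[28,-185,-112,0,0,-0.69,0],[34,-220,-112,0,0,-0.83,0],[39,-255,-112,0,0,-0.97,0],[44,-290,-112,0,0,-1.11,0],[49,-320,-112,0,0,-1.25,0],[52,-342,-112,0,0,-1.38,0],[54,-355,-112,0,0,-1.49,0],[54.9,-362,-112,0,0,-1.56,0],[54.9,-362,-112,0,0,-1.581,0],[54.9,-362,-112,0,0,-1.581,0],[54.9,-362,-112,0,0,-1.581,0]]]'
python3 - <<'E'
from h import *
rel([560.9,192.4,140],Rtool(.171,0))
s=grab("scene",4)
cv2.imwrite("pics/s4.png",crop(s,235,150,130,120,5))
E
```

```text
t: 13.55
ee_pos: [561.3, 192.0, 164.4]
orientation: [-2.025, -2.401, 0.002]
ft_force: [0.1, -1.1, -0.3]
width: 27.9
grasp_force: 30.0
shift [ 0.4 -0.3 24.4] turn [-0.002  0.001 -0.002] | t 13.55 at [561.3 192.  164.4] q [ 0.31  0.48  1.75 -0.    0.91  0.14] F [ 0.1 -1.1 -0.3] w 27.9 g 30.0
```

View pics/s4.png

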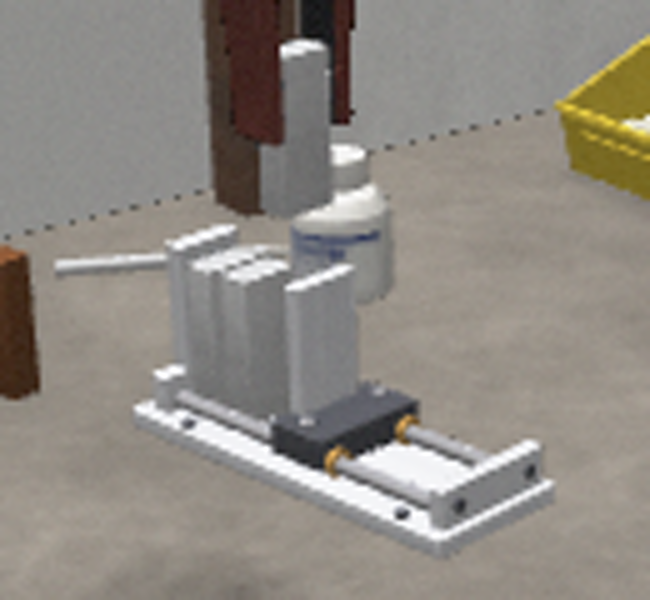

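The block hangs over the gap: lower near corner at about (297,216), stop plate top from (287,290) to (352,266), and block_b top near corner at (246,283). I'll compute the gap relative to the held block.

```bash
python3 - <<'E'
from h import *
s=load("scene4");t=load("top0")
f=lambda x,y,x0,y0,k:((x+.5)/k-.5+x0,(y+.5)/k-.5+y0)
y=.171;ctr=np.array([564.4,172.2]);ex=np.array([np.cos(y),np.sin(y)]);ey=np.array([-ex[1],ex[0]])
tcp=np.array([561.3,192.0])
W=lambda a,b,z:np.r_[ctr+a*ex+b*ey,z]
inv=lambda p:(proj(s,p)-[235,150]+.5)*5-.5
h=np.array([(tcp-ctr)@ex,(tcp-ctr)@ey]);print("held rack xy",h)
for dx,dy in((-14,-8),(14,-8),(-14,8)):
    for z in(179.4,111.4): print("held corner",dx,dy,z,inv(W(h[0]+dx,h[1]+dy,z)).round(0))
for a,b,z,n in((-17,5,85,"plate front L"),(17,5,85,"plate front R"),(-17,-3,85,"plate back L"),(-14,36,78,"b near L"),(14,36,78,"b near R"),(-17,75,85,"wall L"),(17,75,85,"wall R"),(-35,95,10,"baseL"),(35,-95,10,"baseR"),(-35,-95,10,"baseN")): print(n,inv(W(a,b,z)).round(0))
# edges on subpixel: print gray profile along lines of const z at rack x=0
g=cv2.cvtColor(s["frame"],cv2.COLOR_RGB2GRAY)
for z,x in((85,-8),(85,0),(85,8)):
    ys=np.arange(-8,84,2.); P=np.array([proj(s,W(x,b,z)) for b in ys],np.float32)
    v=cv2.remap(g,P[None,:,0],P[None,:,1],cv2.INTER_LINEAR)[0]; print(z,x,[(int(b),int(q)) for b,q in zip(ys,v)])
E
```

```text
held rack xy [ 0.31453663 20.03873915]
held corner -14 -8 179.4 [273.  61.]
held corner -14 -8 111.4 [280. 223.]
held corner 14 -8 179.4 [324.  47.]
held corner 14 -8 111.4 [330. 206.]
held corner -14 8 179.4 [246.  54.]
held corner -14 8 111.4 [254. 214.]
plate front L [288. 290.]
plate front R [348. 268.]
plate back L [301. 295.]
b near L [244. 285.]
b near R [293. 268.]
wall L [178. 250.]
wall R [238. 230.]
baseL [128. 408.]
baseR [553. 485.]
baseN [434. 543.]
85 -8 [(-8, 126), (-6, 129), (-4, 131), (-2, 134), (0, 137), (2, 183), (4, 218), (6, 239), (8, 237), (10, 206), (12, 164), (14, 130), (16, 116), (18, 116), (20, 120), (22, 134), (24, 182), (26, 228), (28, 239), (30, 231), (32, 229), (34, 229), (36, 222), (38, 201), (40, 162), (42, 141), (44, 158), (46, 206), (48, 227), (50, 232), (52, 230), (54, 227), (56, 211), (58, 194), (60, 182), (62, 141), (64, 125), (66, 125), (68, 126), (70, 128), (72, 143), (74, 170), (76, 195), (78, 225), (80, 244), (82, 235)]
85 0 [(-8, 125), (-6, 125), (-4, 127), (-2, 126), (0, 130), (2, 176), (4, 216), (6, 238), (8, 241), (10, 203), (12, 167), (1
[... 189 characters left out ...]
 218), (50, 222), (52, 223), (54, 217), (56, 207), (58, 191), (60, 166), (62, 129), (64, 123), (66, 122), (68, 124), (70, 126), (72, 138), (74, 162), (76, 193), (78, 220), (80, 242), (82, 235)]
85 8 [(-8, 136), (-6, 131), (-4, 126), (-2, 129), (0, 142), (2, 177), (4, 216), (6, 237), (8, 240), (10, 193), (12, 159), (14, 144), (16, 132), (18, 131), (20, 130), (22, 130), (24, 132), (26, 129), (28, 130), (30, 137), (32, 147), (34, 141), (36, 127), (38, 135), (40, 142), (42, 146), (44, 150), (46, 164), (48, 193), (50, 211), (52, 220), (54, 199), (56, 178), (58, 168), (60, 157), (62, 145), (64, 136), (66, 128), (68, 124), (70, 126), (72, 134), (74, 155), (76, 187), (78, 215), (80, 237), (82, 235)]
```

```bash
python3 - <<'E'
from h import *
t=load("top0");g=cv2.cvtColor(t["frame"],cv2.COLOR_RGB2GRAY)
y=.171;ctr=np.array([562.8,172.3]);ex=np.array([np.cos(y),np.sin(y)]);ey=np.array([-ex[1],ex[0]])
for z,x in((85,-8),(85,8),(78,-6),(78,4),(28,24),(28,-24)):
    ys=np.arange(-34,84,2.); P=np.array([proj(t,np.r_[ctr+x*ex+b*ey,z]) for b in ys],np.float32)
    v=cv2.remap(g,P[None,:,0],P[None,:,1],cv2.INTER_LINEAR)[0]; print(z,x,' '.join(f"{int(b)}:{int(q)}" for b,q in zip(ys,v)))
E
```

```text
85 -8 -34:210 -32:209 -30:206 -28:189 -26:153 -24:118 -22:97 -20:93 -18:94 -16:92 -14:93 -12:92 -10:94 -8:96 -6:96 -4:92 -2:96 0:123 2:166 4:196 6:206 8:204 10:198 12:202 14:204 16:206 18:208 20:208 22:208 24:207 26:205 28:192 30:160 32:122 34:107 36:132 38:177 40:187 42:190 44:191 46:191 48:190 50:185 52:166 54:138 56:143 58:166 60:184 62:190 64:192 66:191 68:191 70:187 72:171 74:162 76:176 78:197 80:205 82:203
85 8 -34:191 -32:189 -30:181 -28:165 -26:136 -24:107 -22:94 -20:91 -18:92 -16:93 -14:94 -12:93 -10:94 -8:92 -6:93 -4:93 -2:98 0:119 2:162 4:190 6:202 8:202 10:197 12:193 14:192 16:191 18:184 20:183 22:185 24:188 26:187 28:179 30:164 32:144 34:134 36:147 38:172 40:187 42:190 44:191 46:190 48:191 50:187 52:173 54:152 56:145 58:170 60:184 62:187 64:186 66:185 68:185 70:184 72:160 74:147 76:168 78:194 80:204 82:204
78 -6 -34:211 -32:209 -30:208 -28:196 -26:165 -24:128 -22:101 -20:93 -18:95 -16:93 -14:93 -12:92 -10:92 -8:94 -6:94 -4:92 -2:95 0:116 2:155 4:190 6:205 8:206 10:200 12:203 14:206 16:208 18:208 20:209 22:209 24:207 26:206 28:199 30:176 32:138 34:106 36:124 38:165 40:184
[... 706 characters left out ...]
00 4:103 6:115 8:143 10:170 12:193 14:199 16:196 18:192 20:191 22:194 24:195 26:193 28:190 30:187 32:188 34:191 36:192 38:192 40:190 42:188 44:193 46:195 48:196 50:194 52:191 54:188 56:181 58:170 60:166 62:173 64:183 66:189 68:193 70:192 72:186 74:180 76:190 78:200 80:204 82:202
28 -24 -34:169 -32:167 -30:168 -28:165 -26:158 -24:144 -22:120 -20:102 -18:95 -16:95 -14:96 -12:95 -10:105 -8:116 -6:120 -4:115 -2:104 0:97 2:93 4:95 6:100 8:113 10:134 12:153 14:163 16:167 18:170 20:169 22:168 24:168 26:166 28:168 30:170 32:170 34:167 36:166 38:166 40:167 42:168 44:169 46:167 48:165 50:165 52:166 54:167 56:166 58:164 60:163 62:165 64:167 66:168 68:167 70:164 72:162 74:168 76:183 78:201 80:207 82:207
```

```bash
python3 - <<'E'
from h import *
s=load("scene4");F=cv2.cvtColor(crop(s,235,150,130,120,5),cv2.COLOR_BGR2GRAY)
for r in(165,180,190,198): print(r,' '.join(f"{x}:{int(F[r,x])}" for x in range(240,350,4)))
y=.171;ctr=np.array([564.4,172.2]);ex=np.array([np.cos(y),np.sin(y)]);ey=np.array([-ex[1],ex[0]])
inv=lambda p:(proj(s,p)-[235,150]+.5)*5-.5
for dx,dy in((-14,8),(-14,-8),(14,-8)): print([inv(np.r_[ctr+(dx+.3)*ex+(dy+20)*ey+[1.6,-.8],z]).round(0).tolist() for z in(135,125)])
E
```

```text
165 240:54 244:53 248:54 252:54 256:47 260:91 264:124 268:120 272:121 276:118 280:121 284:119 288:111 292:110 296:108 300:110 304:111 308:111 312:112 316:107 320:107 324:105 328:112 332:142 336:174 340:186 344:176 348:159
180 240:56 244:58 248:57 252:52 256:48 260:88 264:120 268:117 272:117 276:114 280:119 284:117 288:111 292:112 296:112 300:110 304:110 308:110 312:108 316:106 320:107 324:106 328:110 332:123 336:131 340:139 344:138 348:132
190 240:57 244:55 248:53 252:54 256:47 260:89 264:120 268:114 272:114 276:116 280:118 284:116 288:111 292:111 296:111 300:110 304:109 308:109 312:111 316:109 320:108 324:104 328:108 332:126 336:152 340:154 344:151 348:164
198 240:53 244:55 248:54 252:54 256:47 260:82 264:111 268:111 272:111 276:114 280:114 284:110 288:109 292:112 296:112 300:114 304:114 308:110 312:105 316:106 320:104 324:99 328:107 332:146 336:227 340:255 344:250 348:247
[[256.0, 160.0], [257.0, 183.0]]
[[282.0, 168.0], [283.0, 191.0]]
[[332.0, 152.0], [333.0, 175.0]]
```

```bash
python3 -m inch '[[[4,0,0,0,0,0,0],[4,0,8,0,0,0,0],[4,0,22,0,0,0,0],[4,0,36,0,0,0,0],[4,0,48,0,0,0,0],[4,0,58,0,0,0,0],[4,0,64,0,0,0,0],[4,0,64,0,0,0,0]]]'; python3 -m inch '[[[0,0,6,0,0,0,0],[0,0,13,0,0,0,0],[0,0,20,0,0,0,0],[0,0,26,0,0,0,0],[0,0,30,0,0,0,0],[0,0,32,0,0,0,0],[0,0,32,0,0,0,0]]]'
```

```text
t: 14.4
ee_pos: [560.0, 196.3, 99.1]
orientation: [-2.022, -2.402, 0.005]
ft_force: [0.4, -0.4, -0.4]
width: 27.8
grasp_force: 30.0
t: 15.1
ee_pos: [560.5, 196.4, 68.0]
orientation: [-2.023, -2.403, 0.003]
ft_force: [-0.6, -0.0, -0.2]
width: 28.0
grasp_force: 30.0
```

```bash
python3 -m inch '[[[0,0,2,0,0,0,0],[0,0,3.5,0,0,0,0],[0,0,4,0,0,0,0],[0,0,4,0,0,0,0]]]'; python3 -m inch '[[[0,0,1,0,0,0,0],[0,0,1,0,0,0,0],[0,0,1,0,0,0,0]]]';
```

```text
t: 15.5
ee_pos: [560.6, 196.5, 64.3]
orientation: [-2.023, -2.403, 0.002]
ft_force: [-0.6, 0.1, 0.1]
width: 28.1
grasp_force: 30.0
t: 15.8
ee_pos: [560.6, 196.5, 63.3]
orientation: [-2.023, -2.403, 0.002]
ft_force: [-0.5, -0.2, -1.6]
width: 27.9
grasp_force: 30.0
```

```bash
python3 -m inch '[[[0,0,0.7,0,0,0,0],[0,0,0.7,0,0,0,0],[0,0,0.7,0,0,0,0]]]'; python3 -m inch '[[[0,0,0.6,0,0,0,0],[0,0,0.6,0,0,0,0],[0,0,0.6,0,0,0,0]]]'
```

```text
t: 16.1
ee_pos: [560.7, 196.5, 63.0]
orientation: [-2.023, -2.403, 0.002]
ft_force: [-2.0, -1.2, 4.8]
width: 27.8
grasp_force: 30.0
t: 16.4
ee_pos: [560.7, 196.5, 63.0]
orientation: [-2.023, -2.403, 0.002]
ft_force: [-3.1, -1.7, 11.3]
width: 27.7
grasp_force: 30.0
```

Floor contact came at TCP z = 63.0, as predicted. Releasing and retreating upward.

```bash
python3 -m inch '[[[0,0,-0.9,0,0,0,0],[0,0,-0.9,0,0,0,20],[0,0,-0.9,0,0,0,35],[0,0,-0.9,0,0,0,45],[0,0,-0.9,0,0,0,60],[0,0,-0.9,0,0,0,60],[0,0,-0.9,0,0,0,60],[0,0,-15,0,0,0,60],[0,0,-50,0,0,0,60],[0,0,-95,0,0,0,60],[0,0,-100,0,0,0,60],[0,0,-100,0,0,0,60]]]'
python3 - <<'E'
from h import *
s=grab("scene",5)
y=.171;ctr=np.array([564.4,172.2]);ex=np.array([np.cos(y),np.sin(y)]);ey=np.array([-ex[1],ex[0]])
p=ctr-45*ey; print(p)
rel(np.r_[p,165],Rtool(y,0))
cv2.imwrite("pics/s5.png",crop(s,235,150,130,120,5))
E
```

```text
t: 17.6
ee_pos: [561.9, 197.0, 164.5]
orientation: [2.022, 2.402, 0.004]
ft_force: [-0.8, 0.3, -0.6]
width: 52.5
grasp_force: 0.0
[572.05755321 127.85632087]
shift [-69.6  -0.6  -2.2] turn [0. 0. 0.] | t 17.65 at [560.8 196.6 162.8] q [ 0.32  0.48  1.75 -0.    0.91  0.15] F [-1.3 -0.2  0.2] w 52.7 g 0.0
```

View pics/s5.png

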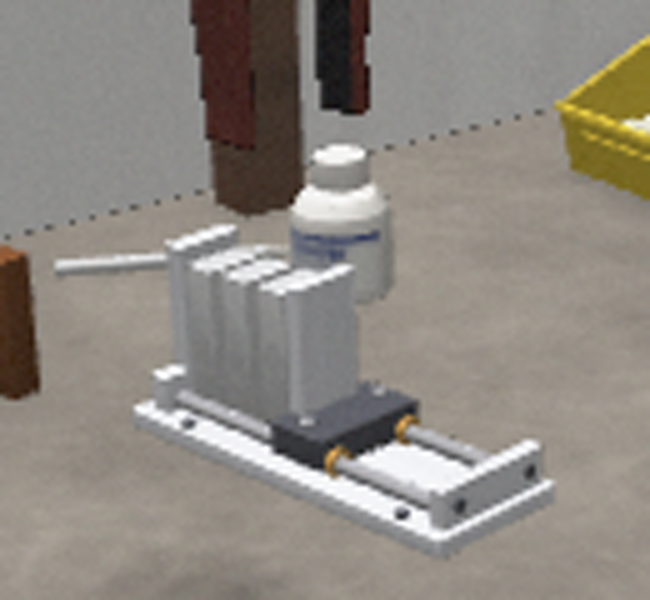

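Block three stands upright in the gap between block_b and the plate, tops at about (285,283), (250,268) and (215,262). Next I close the fingers, go behind the stop plate and lower to push.

```bash
python3 -m inch '[[[-30,-0.6,-2,0,0,0,0],[-60,-0.6,-2,0,0,0,0],[-69.6,-0.6,-2,0,0,0,0],[-69.6,-0.6,10,0,0,0,0],[-69.6,-0.6,40,0,0,0,0],[-69.6,-0.6,75,0,0,0,0],[-69.6,-0.6,100,0,0,0,0],[-69.6,-0.6,105,0,0,0,0],[-69.6,-0.6,105,0,0,0,0],[-69.6,-0.6,105,0,0,0,0]]]' && python3 -m inch '[[[8,0,0,0,0,0,0],[20,0,0,0,0,0,0],[28,0,0,0,0,0,0],[31,0,0,0,0,0,0],[32,0,0,0,0,0,0],[32,0,0,0,0,0,0]]]'
```

```text
t: 18.65
ee_pos: [572.3, 128.4, 57.5]
orientation: [-2.023, -2.404, 0.001]
ft_force: [0.6, 0.2, 0.6]
width: 0.0
grasp_force: 0.0
t: 19.25
ee_pos: [566.3, 159.5, 57.1]
orientation: [-2.022, -2.403, 0.002]
ft_force: [-1.2, -0.1, 0.2]
width: 0.3
grasp_force: 0.0
```

```bash
python3 -m inch '[[[1,0,0,0,0,0,0],[2,0,0,0,0,0,0],[3,0,0,0,0,0,0],[4,0,0,0,0,0,0],[4,0,0,0,0,0,0]]]'; python3 -m inch '[[[1,0,0,0,0,0,0],[2,0,0,0,0,0,0],[3,0,0,0,0,0,0],[4,0,0,0,0,0,0],[4,0,0,0,0,0,0]]]'
```

```text
t: 19.75
ee_pos: [565.7, 163.2, 57.0]
orientation: [-2.023, -2.403, 0.002]
ft_force: [-0.0, 0.0, 0.1]
width: 0.3
grasp_force: 0.2
t: 20.25
ee_pos: [565.0, 167.4, 57.0]
orientation: [-2.023, -2.403, 0.002]
ft_force: [-0.1, -1.2, -0.6]
width: 0.5
grasp_force: 0.4
```

```bash
python3 -m inch '[[[1,0,0,0,0,0,0],[2,0,0,0,0,0,0],[3,0,0,0,0,0,0],[4,0,0,0,0,0,0]]]'; python3 -m inch '[[[1,0,0,0,0,0,0],[2,0,0,0,0,0,0],[3,0,0,0,0,0,0],[4,0,0,0,0,0,0]]]'
```

```text
t: 20.65
ee_pos: [564.3, 171.1, 57.0]
orientation: [-2.023, -2.403, 0.002]
ft_force: [-0.2, -1.4, 0.4]
width: 0.6
grasp_force: 1.1
t: 21.05
ee_pos: [563.6, 175.1, 57.0]
orientation: [-2.023, -2.403, 0.002]
ft_force: [0.4, -3.8, -0.7]
width: 0.1
grasp_force: 1.5
```

```bash
python3 -m inch '[[[0.6,0,0,0,0,0,0],[1.2,0,0,0,0,0,0],[1.8,0,0,0,0,0,0],[2.4,0,0,0,0,0,0],[3,0,0,0,0,0,0]]]'; python3 -m inch '[[[0.4,0,0,0,0,0,0],[0.8,0,0,0,0,0,0],[1.2,0,0,0,0,0,0],[1.5,0,0,0,0,0,0]]]'
```

```text
t: 21.55
ee_pos: [563.0, 178.0, 57.0]
orientation: [-2.023, -2.403, 0.003]
ft_force: [-0.9, -3.4, 1.1]
width: 0.4
grasp_force: 1.5
t: 21.95
ee_pos: [562.8, 179.4, 57.0]
orientation: [-2.023, -2.403, 0.003]
ft_force: [-1.4, -5.1, 0.6]
width: 0.3
grasp_force: 2.0
```

```bash
python3 -m inch '[[[0.3,0,0,0,0,0,0],[0.6,0,0,0,0,0,0],[0.9,0,0,0,0,0,0],[0.9,0,0,0,0,0,0]]]'
```

```text
t: 22.35
ee_pos: [562.6, 180.3, 57.0]
orientation: [-2.023, -2.403, 0.003]
ft_force: [-1.7, -4.5, 1.1]
width: 0.4
grasp_force: 2.3
```

```bash
for i in 1; do :; done; python3 -m inch '[[[0.3,0,0,0,0,0,0],[0.5,0,0,0,0,0,0],[0.5,0,0,0,0,0,0]]]'; python3 -m inch '[[[0.3,0,0,0,0,0,0],[0.5,0,0,0,0,0,0],[0.5,0,0,0,0,0,0]]]'
```

```text
t: 22.65
ee_pos: [562.6, 180.3, 57.0]
orientation: [-2.023, -2.403, 0.003]
ft_force: [-0.5, -8.0, 0.5]
width: 0.6
grasp_force: 3.7
t: 22.95
ee_pos: [562.6, 180.3, 57.0]
orientation: [2.023, 2.404, -0.004]
ft_force: [-0.6, -9.8, 2.0]
width: 0.4
grasp_force: 5.0
```

```bash
python3 -m inch '[[[0.4,0,0,0,0,0,0],[0.8,0,0,0,0,0,0],[0.8,0,0,0,0,0,0],[0.8,0,0,0,0,0,0]]]'
```

```text
t: 23.35
ee_pos: [562.6, 180.4, 57.0]
orientation: [2.022, 2.403, -0.005]
ft_force: [-0.2, -14.6, 2.6]
width: 0.3
grasp_force: 7.2
```

Firm stop at 14.6 N with no further motion. Backing off and checking.

```bash
python3 -m inch '[[[-1,0,0,0,0,0,0],[-2.5,0,0,0,0,0,0],[-6,0,0,0,0,0,0],[-14,0,0,0,0,0,0],[-25,0,0,0,0,0,0],[-30,0,-20,0,0,0,0],[-30,0,-60,0,0,0,0],[-30,0,-105,0,0,0,0],[-60,0,-140,0,0,0,0],[-100,0,-150,0,0,0,0],[-130,0,-150,0,0,0,0],[-130,0,-150,0,0,0,0],[-130,0,-150,0,0,0,0]]]'
python3 - <<'E'
from h import *
s=grab("scene",6);t=grab("top",6)
im=np.zeros((600,800,3),np.uint8)
a=crop(s,250,185,115,85,5);im[:425,:575]=a
b=crop(t,225,198,96,52,3);im[430:586,:288]=b
cv2.imwrite("pics/s6.png",im)
y=.171;ctr=np.array([562.8,172.3]);ex=np.array([np.cos(y),np.sin(y)]);ey=np.array([-ex[1],ex[0]])
g=cv2.cvtColor(t["frame"],cv2.COLOR_RGB2GRAY)
for z,x in((78,-6),(78,4)):
    ys=np.arange(-12,84,2.); P=np.array([proj(t,np.r_[ctr+x*ex+b*ey,z]) for b in ys],np.float32)
    v=cv2.remap(g,P[None,:,0],P[None,:,1],cv2.INTER_LINEAR)[0]; print(z,x,' '.join(f"{int(b)}:{int(q)}" for b,q in zip(ys,v)))
E
```

```text
t: 24.65
ee_pos: [584.7, 53.4, 207.0]
orientation: [-2.025, -2.4, 0.002]
ft_force: [0.9, 0.0, 0.2]
width: 0.1
grasp_force: 0.0
78 -6 -12:190 -10:166 -8:127 -6:96 -4:89 -2:86 0:87 2:86 4:86 6:87 8:86 10:86 12:87 14:88 16:91 18:108 20:145 22:183 24:195 26:198 28:193 30:187 32:183 34:181 36:182 38:181 40:181 42:178 44:177 46:180 48:183 50:181 52:181 54:181 56:180 58:178 60:176 62:180 64:181 66:182 68:182 70:182 72:180 74:175 76:168 78:182 80:192 82:195
78 4 -12:184 -10:163 -8:127 -6:95 -4:89 -2:87 0:86 2:87 4:86 6:85 8:86 10:85 12:84 14:85 16:92 18:107 20:144 22:177 24:192 26:195 28:191 30:187 32:184 34:184 36:184 38:182 40:180 42:178 44:175 46:179 48:182 50:184 52:183 54:182 56:182 58:182 60:184 62:182 64:182 66:181 68:181 70:180 72:177 74:174 76:172 78:182 80:191 82:193
```

View pics/s6.png

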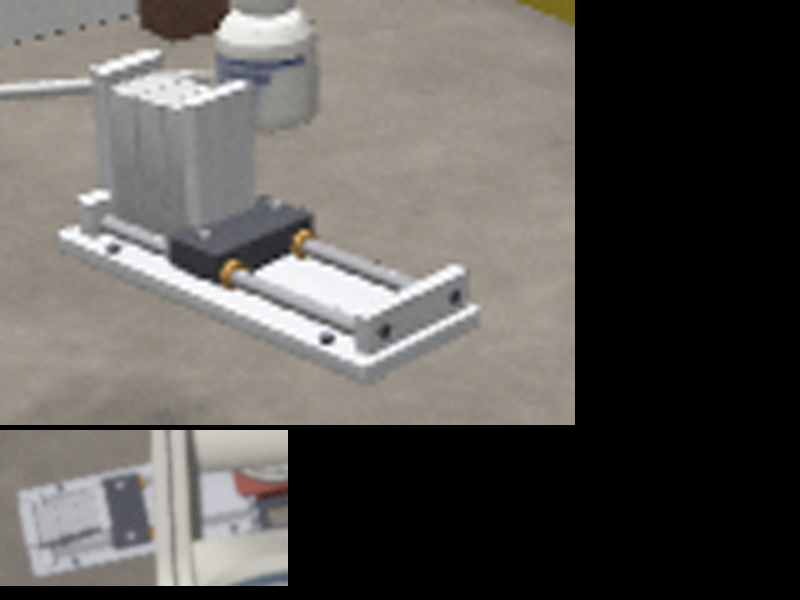

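The three blocks stand upright side by side between the wall, with its top at (128,65), and the plate at (220,92). No gaps are visible, and the brightness profile across the tops shows none either. Handing in.

```bash
python3 -c "
from workcell import ctrl
print(ctrl.close_job())"
```

```text
the job is handed in; nothing more can be done
None
```

The third block stands on its end in the rack, and the end stop is snug against all three upright blocks (it stopped firm, 14.6 N peak push). The bushing, bearing and flange hub were not touched, and the job was handed in at about 25 s.

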